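# Shim a lamp column tight in its pressing jig and hold the wedge

## Robot

A 7-joint arm with a two-finger parallel gripper is mounted at the origin on the work surface. World frame = base frame: x ahead of the robot, y to its left, z up, the work surface at z = 0. Lengths are in m, angles in rad, forces in N, time in s.
With the tool pointing down it reaches from about 0.425 to 0.875 m from the base axis. Payload 4.7 kg.
Tool frame: the origin (TCP) lies midway between the tips of the shut fingers; the grasp point (between the pads) lies ctrl.grasp_offset behind it (ctrl.grasp_offset is the distance from the TCP to the grasp point, in m); z points along the fingers, y is the line along which they close (so a half turn about z gives the same grasp; the last joint's range is limited). The gripper opens to 85 mm and grips with 20 to 120 N. Pads are 22 mm wide; open, the fingers measure 114 mm over their backs; the gripper's body (76 mm by 85 mm) begins 54 mm behind the grasp point. The pads swing forward as they close: fully open they stand 13 mm farther back than shut.
Start: joints at [-1.334, 0.321, -0.07, 1.45, 0.023, 1.371, -0.057], TCP at [0.144, 0.634, 0.231] pointing down, gripper open.
Joint ranges: [-2.86, 2.86], [-0.3, 2.09], [-1.38, 1.24], [0.06, 2.45], [-1.56, 4.7], [0.09, 2.05], [-2.69, 2.69]. Speed limits (rad/s): [2.57, 2.57, 3.14, 3.14, 3.14, 3.14, 3.14].

## Interface

Orientations are given as [roll, pitch, yaw] about the fixed x, y, z axes, in that order (R = Rz(yaw) Ry(pitch) Rx(roll)).
In Python, from cell import ctrl gives the robot as it stands. The module is installed in compiled form; this text tells all that it offers.
- The arm moves only by the tool send_rows, never from a script. Its argument "commands" is a list of rows, each a list of 7 numbers: the gripper's target within -1 to 1 (shut at 1, half-way at 0, fully open at -1), then the shift along the tool's x, y, z in m, then the turn, a rotation vector about the tool's x, y, z in degrees. In form: [[claw, x, y, z, rx, ry, rz], ...]. A call has 1 to 12 rows; each row shifts and turns the commanded pose from where the row before left it, along the tool's axes as they then stand; what a row does not reach is not made up. A row lasts 1/10 s, in which the tool goes at most 50 mm and 8.59 degrees, less where a joint would pass 70% of its speed; a pose out of reach is approached as far as the arm can. A call is refused whole if a number of a shift passes 0.05 or a number of a turn 8.59, either way. A call with a gripper value outside its range is refused whole. The fingers move at their own pace and stop on an object; "force" is the grip in N (left out, the last holds). Time passes only in rows, so rows that do not move let the fingers close. It gives the time, the measured TCP pose, the force, the opening and the grip force at its end, in the units of the state.
- ctrl.observe(): the state, without advancing time (a new reading comes with each control period).
- ctrl.get_image(name): name is "scene" or "top" or "wrist"; returns a dict with "image" (480x640x3 uint8, blue, green, red), "K" (3x3 intrinsics, pixels), "pose" (4x4, takes a point from camera to world coordinates); the wrist camera has in their place "mount" (4x4, takes a point from camera to tool coordinates, whose origin is the TCP and whose axes are the flange's). Camera axes: x right, y down, z forward; pixel columns grow to the right and rows downward; lengths in m; the calibration is good to about 2 mm. A picture is of the moment at which its call begins: read the wrist's pose just before it. There is no depth.
- ctrl.finish_job(): hands the job in; it is judged then, once.
Trained networks look in a picture, given as the dict that the camera call returned (one of the last four; its "shot" number tells which), for a name from the list of things; names that differ only in an ending like _2 or _b are one class to them, and where a whole thing is asked for, a point or a joint stands for the part that bears it (a point fixed in the world has none). Each returns a list of dicts, best first, with "p" (0 to 1); they miss things now and then, are a little off and sometimes report something else, mostly with a low value. They report only what shows in the picture. A call takes as long as a camera call.
- ctrl.find_in(query, picture): "box" ([left, top, width, height] in pixels, round what is visible of it).
- ctrl.landmark_of(query, picture): "at" ([row, column] in pixels: a listed point, or the origin of a listed thing).
The state is a dict: "t": time; "joints": joint angles; "qd": joint speeds; "joint_torque": joint torques, N m; "eef_pos": TCP position; "eef_rot": TCP orientation; "contact_force": force on the tool from outside, world axes, zero at the start; "ft_torque": the same for the moment, N m; "grip_width": finger opening in m; "gripper_force": force on a finger pad.
Only numpy, scipy, OpenCV 4.12 (cv2) and the standard library are available. Lean on these libraries where they do the work, as an engineer would, in place of code of your own. Each camera call takes 0.05 s, during which the arm holds its last target. There are 200 camera calls.

## Task

The joints of the brass lamp column have been glued and must be kept pressed while they set: slide the column home, away from the dark steel tail block, until you feel it stop. Then stand aluminium spacers from the rack upright on the board, against the tail block, and push the wooden wedge point down, upright, between them and the column's foot plate until it bites; if it reaches the board without biting, take it out and add a spacer. Finish holding the wedge, still gripped and pressed down tight, its point clear of the board, and leave the other things on the bench where they are.

Things in the scene. Friction and masses are not known exactly. Their poses are not given: they have to be found in the camera images.
- jig: Fixed plywood board of the pressing jig, 120 (x) by 400 (y) by 15 mm thick, flat on the bench. Origin: centre of its underside. Its y axis is the line along which the column lies and slides.
- column: Brass lamp column lying along y on the board, steel foot plate at its -y end: 32 wide (x), 48 tall, 12 mm thick. Slides along y only, friction about 2.5 N, stays where left; starts 9 to 24 mm short of a hidden hard stop towards +y (home). Origin: lower edge of the plate's outer face (looks to -y, to the tail), on the board's upper face. All of it is under 58 mm high. Axes parallel to the jig's.
- neck (a point): On the column: mid of its plain neck, 24 mm in diameter, on the column's axis, 105 mm in +y from the column's origin and 32 mm above the board. The neck is plain for 35 mm to either side. Grip it from above, fingers closing along x, and slide it to +y.
- tail: Fixed dark steel tail block on the board: an upright 32 wide (x), 22 thick, 60 mm tall, its 8 mm thick flange, 100 mm wide, behind its face. Origin: lower edge of its pressing face (looks to +y, to the foot plate), on the board's upper face; axes parallel to the jig's. With the column home the gap between the two faces is 27 to 46 mm, open above and at both sides.
- rack: Fixed plywood rack, base 90 (x) by 170 (y) by 12 mm thick; ridges 30 mm wide (x) and 25 mm high leave four slots. Origin: centre of its underside. Spacers a, b, c stand in the slots at y = -60, -26 and +8 mm, the wedge (its origin) in the slot at y = +50 mm, all on the base and parallel to the rack.
- spacer_a: Loose aluminium spacer plate, upright in the rack: a block 32 wide (x), 12 thick (y), 56 mm tall (z), with a rib 4 mm thick and 5 mm out along the middle of each end, 42 mm over the ribs, 60 g. Origin: centre of its underside. The ribs stand clear of the rack's ridges and the jig's plates, so that fingers closing along x grip it there from above, in the rack and beside another spacer.
- spacer_b: Second spacer, the same as spacer_a.
- spacer_c: Third spacer, the same as spacer_a. One or two are enough for any gap, never none.
- wedge: Loose wooden wedge, 40 wide (x), 75 mm tall (z), 40 to 85 g, thin end down in the rack. Origin: centre of its underside, 6 mm thick (y). One face is upright, at y = -3 mm; the other slopes, at y = 3 mm + 0.4 x height (36 mm thick at the top). It bites clear of the board if the spacers leave a free width of 9 to 23.5 mm; the wider, the deeper.
- wedge_grip (a point): On the wedge: a good place to grip it across its 40 mm width (fingers closing along x), 50 mm above its point and 10 mm in +y from its origin, mid-thickness. In the jig its upright face goes against the spacer and its sloping face bears on the top edge of the foot plate. Wood on metal sticks: it does not spring back.
- screwdriver: Bystander: screwdriver lying beyond the rack. Origin near its middle.
- cup: Bystander: small brass cup, 48 mm across and 45 mm tall, near the robot. Origin: centre of its underside.
- finial: Bystander: turned brass finial, 36 mm across and 42 mm tall, standing beyond the rack and the jig. Origin: centre of its underside.

How it is judged:
On the way, in this order (a step that is already met when the one before it is completed fails the run):
1. the column has been slid home against its hidden stop (y of column in the frame of jig above -0.1175 m), for 0.2 s.
2. at least one spacer stands upright on the board in the gap (y of column in the frame of jig above -0.1175 m and ((y of spacer_a in the frame of tail between 0.003 and 0.042 m and x of spacer_a in the frame of tail between -0.012 and 0.012 m and z of spacer_a in the frame of tail between -0.004 and 0.004 m and angle between spacer_a's own z axis and vertical below 0.12 rad) or (y of spacer_b in the frame of tail between 0.003 and 0.042 m and x of spacer_b in the frame of tail between -0.012 and 0.012 m and z of spacer_b in the frame of tail between -0.004 and 0.004 m and angle between spacer_b's own z axis and vertical below 0.12 rad) or (y of spacer_c in the frame of tail between 0.003 and 0.042 m and x of spacer_c in the frame of tail between -0.012 and 0.012 m and z of spacer_c in the frame of tail between -0.004 and 0.004 m and angle between spacer_c's own z axis and vertical below 0.12 rad))), for 0.2 s.
At the end, for the whole second after the job is handed in: Column within 2.5 mm of its stop; a spacer upright (7 deg) on the board in the gap; wedge upright (10 deg), at rest, point 3 to 42 mm above the board, both within 12 mm of the centre line; 2 N or more from foot plate to wedge to spacer to tail; fingers grip the wedge with 2 N or more (all of step 2 and x of wedge in the frame of tail between -0.012 and 0.012 m and z of wedge in the frame of tail between 0.003 and 0.042 m and angle between wedge's own z axis and vertical below 0.17 rad and contact force between wedge and column above 2 N and contact force between any of spacer_a, spacer_b, spacer_c and tail above 2 N and contact force between any of spacer_a, spacer_b, spacer_c and wedge above 2 N and contact force between the fingers and wedge above 2 N and linear speed of wedge below 0.02 m/s); the arm keeps its last pose, push and grip.
It fails at once if a bystander (screwdriver, cup or finial) was moved by more than 30 mm (distance of any of screwdriver, cup, finial from where it was at the start of the episode above 0.03 m).
It also fails if it takes over 72 s, if anything falls off the work surface, if the arm or the gripper's body presses on something with over 40 N, if the wrist force passes 120 N, or if a joint passes its speed limit or range.

## Working session

There is one attempt and no reset: what is moved stays moved. The work goes in short steps, Python scripts to look and compute and a tool call to move; the robot and the scene stay as the last step left them, time stands still between calls to the robot, and variables do not carry over. Pictures are saved under pics/ and viewed, at most 11 in all, crops included, and the job is handed in when it is done.

Besides the shell and the picture viewer there is one more tool, called in YAML: its name, and indented under it one key for each argument. send_rows: Moves the arm, as the interface text tells. Its arguments: {"type":"object","properties":{"commands":{"type":"array","items":{"type":"array","items":{"type":"number"}}},"force":{"type":"number"}},"required":["commands"]}

```bash
mkdir -p pics; python3 - <<'E'
from cell import ctrl
import cv2
s=ctrl.observe()
print({k:s[k] for k in('t','eef_pos','eef_rot','contact_force','grip_width')},ctrl.grasp_offset)
for n in('scene','top'):
    p=ctrl.get_image(n); cv2.imwrite(f'pics/{n}0.png',p['image'])
    print(n,p['K'].tolist(),p['pose'].round(4).tolist())
    for q in ['jig','column','neck','tail','rack','spacer_a','wedge','wedge_grip','screwdriver','cup','finial']:
        print(q,[(round(d['p'],2),[round(float(v),1) for v in d['at']]) for d in ctrl.landmark_of(q,p)][:5])
E
```

```text
{'t': 0.0, 'eef_pos': array([0.14354686, 0.63339011, 0.23020785]), 'eef_rot': array([-3.13963925e+00,  1.20577584e-04,  2.91882601e+00]), 'contact_force': array([0.02803323, 0.08579997, 0.72114125]), 'grip_width': 0.08556523395906396} 0.0187
scene [[524.3408963193865, 0.0, 316.89769823095554], [0.0, 524.3408963193865, 244.61653040281607], [0.0, 0.0, 1.0]] [[-0.4447, 0.6126, -0.6535, 1.1635], [0.8956, 0.2979, -0.3303, 0.2184], [-0.0077, -0.7321, -0.6811, 0.7003], [0.0, 0.0, 0.0, 1.0]]
jig [(0.67, [305.3, 427.9])]
column [(0.97, [267.9, 362.1])]
neck [(0.71, [276.1, 415.6])]
tail [(0.86, [260.8, 361.2])]
rack [(0.87, [228.7, 220.4]), (0.28, [277.6, 417.5])]
spacer_a [(0.78, [215.1, 198.2]), (0.69, [228.8, 222.0]), (0.6, [221.6, 209.2])]
wedge [(0.94, [233.8, 239.8])]
wedge_grip [(0.64, [218.2, 240.8])]
screwdriver []
cup [(0.95, [219.3, 367.7]), (0.7, [352.6, 245.7])]
finial [(0.88, [352.3, 247.5])]
top [[622.0441879553034, 0.0, 323.5781555527096], [0.0, 622.0441879553034, 241.13859981629432], [0.0, 0.0, 1.0]] [[-0.0081, -0.9957, 0.0922, 0.4876], [-0.9997, 0.0103, 0.0236, -0.0913], [-0.0245, -0.092, -0.9955, 1.0406], [0.0, 0.0, 0.0, 1.0]]
jig [(0.68, [269.6, 494.6]), (0.6, [266.4, 212.3]), (0.15, [270.2, 226.5])]
column [(0.8, [279.6, 291.3])]
neck [(0.7, [271.1, 228.0])]
tail [(0.68, [280.9, 297.6])]
rack [(0.8, [266.2, 476.8]), (0.65, [261.9, 448.0])]
spacer_a [(0.92, [267.8, 497.7]), (0.8, [264.5, 477.0]), (0.75, [272.9, 517.9]), (0.29, [135.1, 350.7])]
wedge [(0.65, [261.6, 448.1])]
wedge_grip [(0.78, [260.3, 449.3])]
screwdriver [(0.71, [135.9, 349.1]), (0.65, [174.4, 487.9]), (0.59, [281.4, 297.8])]
cup [(0.8, [361.7, 323.0])]
finial [(0.73, [136.2, 352.3])]
```

View pics/top0.png

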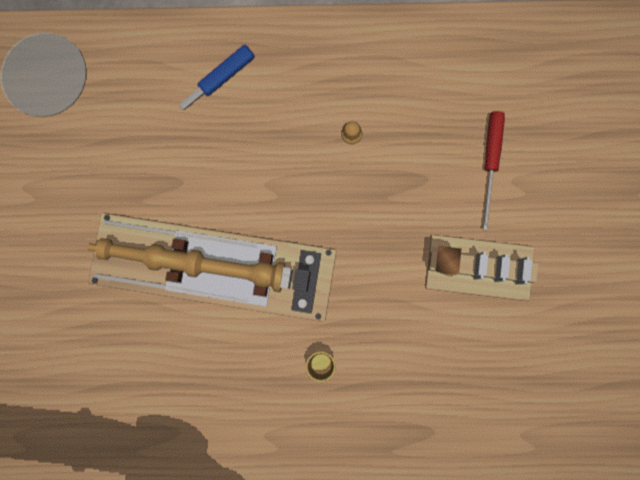

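View pics/scene0.png

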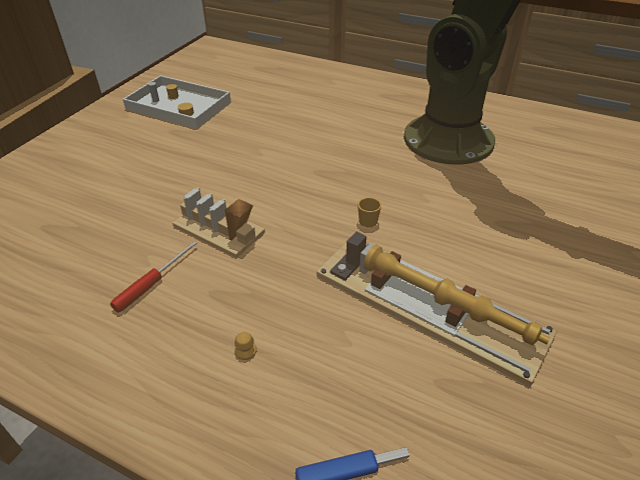

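Top view: the jig lies left, corners near (103,213), (335,248), (322,320), (92,284), with the tail at (306,280). The rack is right at (480,267), with the wedge at (448,261) and spacers at (481,265), (503,268) and (525,271). Cup (320,363), finial (351,132), screwdriver (492,160).

```bash
cat > h.py <<'E'
import numpy as np, cv2
from cell import ctrl
from scipy.spatial.transform import Rotation as R
def toolT():
    s=ctrl.observe(); T=np.eye(4); T[:3,:3]=R.from_euler('xyz',s['eef_rot']).as_matrix(); T[:3,3]=s['eef_pos']; return T,s
def shot(n):
    T,s=toolT(); p=ctrl.get_image(n)
    P=p['pose'] if n!='wrist' else T@p['mount']
    return p,P
def bp(K,P,uv,z):
    d=P[:3,:3]@np.linalg.solve(K,[uv[0],uv[1],1.]); return P[:3,3]+d*(z-P[2,3])/d[2]
def proj(K,P,X):
    c=P[:3,:3].T@(np.asarray(X)-P[:3,3]); c=K@c; return c[:2]/c[2]
E
python3 - <<'E'
from h import *
hz={'jig':0,'column':.015,'neck':.047,'tail':.015,'rack':0,'spacer_a':.012,'wedge':.012,'wedge_grip':.062,'cup':0,'finial':0}
for n in('top','scene'):
    p,P=shot(n); K=p['K']
    for q,z in hz.items():
        print(n,q,[(round(d['p'],2),bp(K,P,d['at'][::-1],z)[:2].round(4).tolist()) for d in ctrl.landmark_of(q,p)][:4])
    if n=='top':
        for uv in[(103,213),(335,248),(322,320),(92,284)]: print('jig corner',bp(K,P,uv,.015)[:2].round(4))
        for uv in[(431,235),(535,245),(530,299),(427,289)]: print('rack corner',bp(K,P,uv,.012)[:2].round(4))
        im=p['image']
        cv2.imwrite('pics/top1.png',np.vstack([cv2.resize(im[210:325,90:340],(800,368),interpolation=2),cv2.resize(im[232:302,420:545],(400,224),interpolation=2) if 0 else cv2.copyMakeBorder(cv2.resize(im[232:302,420:545],(400,224),interpolation=2),0,0,0,400,0)]))
print(toolT()[0].round(3))
E
```

```text
top jig [(0.67, [0.5469, 0.1154]), (0.38, [0.3838, -0.063])]
top column [(0.6, [0.5191, -0.016])]
top neck [(0.74, [0.5362, 0.0915])]
top tail [(0.72, [0.5151, -0.0254]), (0.64, [0.3851, -0.0631])]
top rack [(0.67, [0.5356, -0.3179]), (0.6, [0.6971, -0.3486])]
top spacer_a [(0.85, [0.5412, -0.3164]), (0.8, [0.5308, -0.3834]), (0.78, [0.5329, -0.3516])]
top wedge [(0.84, [0.5472, -0.2738]), (0.56, [0.5315, -0.3876])]
top wedge_grip [(0.56, [0.5437, -0.2621]), (0.28, [0.543, -0.2684])]
top cup [(0.63, [0.3854, -0.0638])]
top finial [(0.92, [0.7677, -0.1178])]
jig corner [0.6338 0.3029]
jig corner [ 0.571  -0.0857]
jig corner [ 0.4529 -0.0633]
jig corner [0.5151 0.3184]
rack corner [ 0.5912 -0.2448]
rack corner [ 0.5729 -0.415 ]
rack corner [ 0.4844 -0.4034]
rack corner [ 0.5021 -0.2362]
scene jig [(0.6, [0.5482, 0.1181]), (0.49, [0.5392, -0.3185])]
scene column [(0.88, [0.5206, -0.0145])]
scene neck [(0.75, [0.5368, 0.0902])]
scene tail [(0.69, [0.5165, -0.0184])]
scene rack [(0.57, [0.5381, -0.3203]), (0.53, [0.6916, -0.3499])]
scene spacer_a [(0.81, [0.5393, -0.316]), (0.72, [0.5327, -0.3471]), (0.56, [0.5238, -0.3846])]
scene wedge [(0.97, [0.5362, -0.272])]
scene wedge_grip [(0.61, [0.5453, -0.2565])]
scene cup [(0.63, [0.3852, -0.0648])]
scene finial [(0.69, [0.4902, 0.0846]), (0.58, [0.7639, -0.1096])]
[[-0.975  0.221  0.     0.144]
 [ 0.221  0.975  0.     0.634]
 [-0.     0.    -1.     0.231]
 [ 0.     0.     0.     1.   ]]
```

View pics/top1.png

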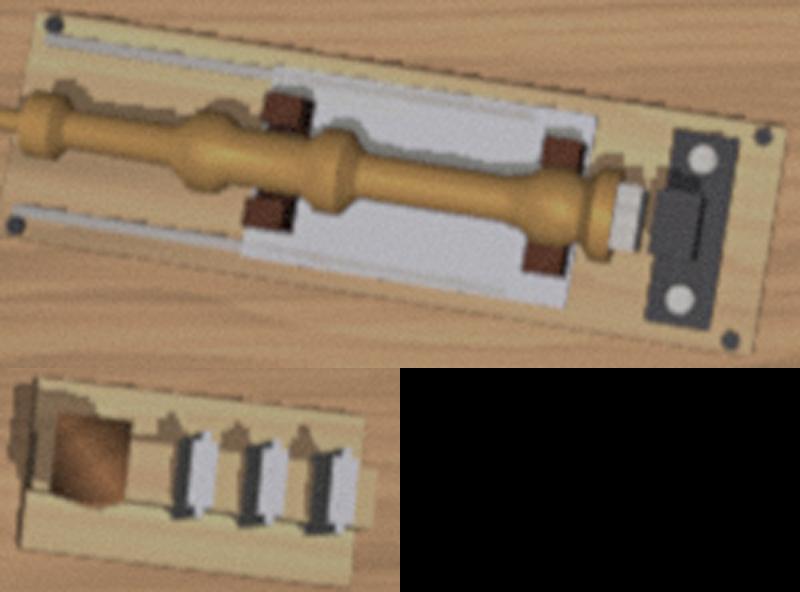

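send_rows:
  commands:
    - [-1,0,0,0,0,0,8.5]
    - [-1,0,0,0,0,0,8.5]
    - [-1,0,0,0,0,0,8.5]
    - [-1,0,0,0,0,0,8.5]
    - [-1,0,0,0,0,0,8.5]
    - [-1,0,0,0,0,0,8.5]
    - [-1,0,0,0,0,0,8.5]
    - [-1,0,0,0,0,0,8.5]
    - [-1,0,0,0,0,0,8.5]
    - [-1,0,0,0,0,0,8.5]
    - [-1,0,0,0,0,0,1.5]

```text
t: 3.4
eef_pos: [0.1436, 0.634, 0.2313]
eef_rot: [3.141, -0.0, 1.408]
contact_force: [-0.2, 1.0, 0.2]
grip_width: 0.0852
gripper_force: 0.0
```

send_rows:
  commands:
    - [-1,-0.033,0.033,0,0,0,0]
    - [-1,-0.033,0.033,0,0,0,0]
    - [-1,-0.033,0.033,0,0,0,0]
    - [-1,-0.033,0.033,0,0,0,0]
    - [-1,-0.033,0.033,0,0,0,0]
    - [-1,-0.033,0.033,0,0,0,0]
    - [-1,-0.033,0.033,0,0,0,0]
    - [-1,-0.033,0.033,0,0,0,0]
    - [-1,-0.033,0.033,0,0,0,0]
    - [-1,-0.033,0.033,0,0,0,0]
    - [-1,-0.033,0.033,0,0,0,0]
    - [-1,-0.033,0.033,0,0,0,0]

```text
t: 4.6
eef_pos: [0.4716, 0.1777, 0.2318]
eef_rot: [3.141, -0.001, 1.412]
contact_force: [0.9, 0.6, 0.1]
grip_width: 0.0851
gripper_force: 0.0
```

send_rows:
  commands:
    - [-1,-0.033,0.033,0,0,0,0]
    - [-1,-0.033,0.033,0,0,0,0]
    - [-1,0,0,0,0,0,0]
    - [-1,0,0,0,0,0,0]

```text
t: 5.0
eef_pos: [0.5256, 0.1024, 0.2314]
eef_rot: [-3.142, -0.0, 1.408]
contact_force: [-0.3, 0.4, -0.1]
grip_width: 0.0857
gripper_force: 0.0
```

```bash
cat >> h.py <<'E'
def go(xy,z,yaw):
    T,s=toolT(); d=T[:3,:3].T@(np.array([xy[0],xy[1],z])-T[:3,3])
    dy=np.degrees((s['eef_rot'][2]-yaw+np.pi)%(2*np.pi)-np.pi)
    print('t',round(s['t'],1),'pos',s['eef_pos'].round(4),'rot',s['eef_rot'].round(4),'tool delta mm',(d*1000).round(1),'turn',round(dy,2),'F',s['contact_force'].round(1),'w',round(s['grip_width'],4),'g',np.round(s['gripper_force'],1))
E
python3 - <<'E'
from h import *
go((.5365,.091),.047+.02,1.41)
p,P=shot('wrist'); cv2.imwrite('pics/w1.png',p['image'])
for q,z in {'column':.015,'neck':.047,'tail':.015,'jig':0}.items():
    print(q,[(round(d['p'],2),np.round(d['at']),bp(p['K'],P,d['at'][::-1],z)[:2].round(4).tolist()) for d in ctrl.landmark_of(q,p)][:3])
E
```

```text
t 5.0 pos [0.5256 0.1024 0.2314] rot [-3.1416 -0.      1.408 ] tool delta mm [ -9.5  12.6 164.4] turn -0.12 F [-0.3  0.4 -0.1] w 0.0857 g 0.0
column [(0.94, array([309., 336.]), [0.5182, -0.0111])]
neck [(0.81, array([218., 341.]), [0.5381, 0.0927])]
tail []
jig [(0.77, array([180., 338.]), [0.5408, 0.1199])]
```

View pics/w1.png

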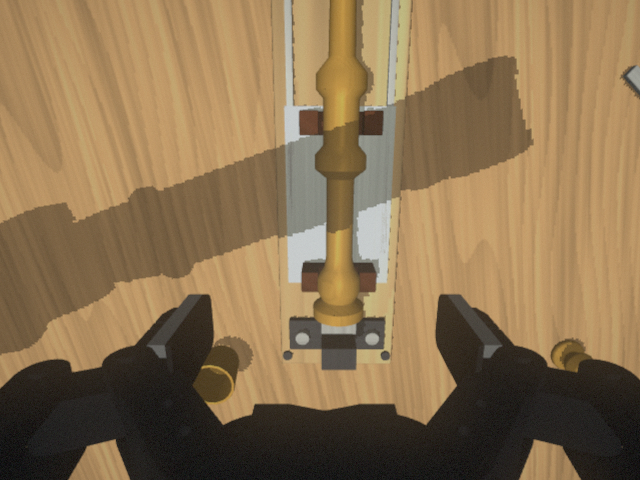

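send_rows:
  commands:
    - [-1,-0.0095,0.013,0.04,0,0,0]
    - [-1,0,0,0.04,0,0,0]
    - [-1,0,0,0.04,0,0,0]
    - [-1,0,0,0.03,0,0,0]
    - [-1,0,0,0.03,0,0,0]
    - [-1,0,0,0.018,0,0,0]
    - [-1,0,0,0,0,0,0]
    - [0,0,0,0,0,0,0]
    - [1,0,0,0,0,0,0]
    - [1,0,0,0,0,0,0]
    - [1,0,0,0,0,0,0]
    - [1,0,0,0,0,0,0]
  force: 30

```text
t: 6.45
eef_pos: [0.5377, 0.0924, 0.0344]
eef_rot: [3.139, -0.001, 1.409]
contact_force: [-0.6, -0.2, 3.5]
grip_width: 0.0231
gripper_force: 31.0
```

send_rows:
  commands:
    - [1,0,0,0,0,0,0]
    - [1,0,0,0,0,0,0]
    - [1,0,0,0,0,0,0]
    - [1,0,0,0,0,0,0]

```text
t: 6.85
eef_pos: [0.5377, 0.0924, 0.0344]
eef_rot: [3.14, -0.001, 1.409]
contact_force: [-0.2, 0.8, 6.4]
grip_width: 0.0226
gripper_force: 31.3
```

send_rows:
  commands:
    - [1,0.002,0,0,0,0,0]
    - [1,0.002,0,0,0,0,0]
    - [1,0.002,0,0,0,0,0]
    - [1,0.002,0,0,0,0,0]

```text
t: 7.25
eef_pos: [0.5388, 0.0988, 0.0344]
eef_rot: [3.14, 0.001, 1.408]
contact_force: [-0.0, -3.3, 6.6]
grip_width: 0.0228
gripper_force: 31.4
```

send_rows:
  commands:
    - [1,0.002,0,0,0,0,0]
    - [1,0.002,0,0,0,0,0]

```text
t: 7.45
eef_pos: [0.5395, 0.1027, 0.0344]
eef_rot: [3.14, 0.001, 1.408]
contact_force: [0.2, -2.5, 7.4]
grip_width: 0.0228
gripper_force: 31.4
```

send_rows:
  commands:
    - [1,0.002,0,0,0,0,0]
    - [1,0.002,0,0,0,0,0]

```text
t: 7.65
eef_pos: [0.5401, 0.1066, 0.0344]
eef_rot: [3.14, 0.001, 1.408]
contact_force: [-0.7, -3.1, 6.8]
grip_width: 0.0228
gripper_force: 31.4
```

send_rows:
  commands:
    - [1,0.002,0,0,0,0,0]
    - [1,0.002,0,0,0,0,0]

```text
t: 7.85
eef_pos: [0.5408, 0.1106, 0.0344]
eef_rot: [3.14, 0.001, 1.408]
contact_force: [-0.1, -3.0, 6.4]
grip_width: 0.0228
gripper_force: 31.4
```

send_rows:
  commands:
    - [1,0.002,0,0,0,0,0]

```text
t: 7.95
eef_pos: [0.5409, 0.1117, 0.0344]
eef_rot: [3.14, 0.002, 1.408]
contact_force: [-1.7, -7.2, 10.0]
grip_width: 0.0232
gripper_force: 31.6
```

send_rows:
  commands:
    - [1,0.002,0,0,0,0,0]

```text
t: 8.05
eef_pos: [0.541, 0.1117, 0.0344]
eef_rot: [3.141, 0.004, 1.407]
contact_force: [-3.8, -11.0, 11.8]
grip_width: 0.0231
gripper_force: 31.8
```

send_rows:
  commands:
    - [1,0.002,0,0,0,0,0]

```text
t: 8.15
eef_pos: [0.5409, 0.1117, 0.0343]
eef_rot: [3.141, 0.007, 1.406]
contact_force: [-5.2, -14.7, 13.8]
grip_width: 0.0227
gripper_force: 32.0
```

send_rows:
  commands:
    - [1,0,0,0,0,0,0]
    - [1,0,0,0,0,0,0]
    - [1,-0.004,0,0,0,0,0]
    - [0,0,0,0,0,0,0]
    - [-1,0,0,0,0,0,0]
    - [-1,0,0,0,0,0,0]
    - [-1,0,0,0,0,0,0]
    - [-1,0,0,0,0,0,0]
    - [-1,0,0,-0.02,0,0,0]
    - [-1,0,0,-0.03,0,0,0]
    - [-1,0,0,-0.04,0,0,0]
    - [-1,0,0,-0.04,0,0,0]

```text
t: 9.35
eef_pos: [0.5396, 0.1137, 0.1643]
eef_rot: [-3.141, 0.001, 1.409]
contact_force: [0.3, 1.6, -0.4]
grip_width: 0.0855
gripper_force: 0.0
```

send_rows:
  commands:
    - [-1,-0.03,0,-0.04,0,0,0]
    - [-1,-0.04,0,-0.03,0,0,0]
    - [-1,0,0,0,0,0,0]
    - [-1,0,0,0,0,0,0]
    - [-1,0,0,0,0,0,0]

```text
t: 9.85
eef_pos: [0.5282, 0.046, 0.2324]
eef_rot: [-3.14, -0.0, 1.411]
contact_force: [-0.7, 1.1, -0.3]
grip_width: 0.0855
gripper_force: 0.0
```

```bash
python3 - <<'E'
from h import *
go((.5365,.091),.047+.02,1.41)
for n in('wrist','top','scene'):
    p,P=shot(n); K=p['K']
    for q,z in {'column':.015,'neck':.047,'tail':.015}.items():
        print(n,q,[(round(d['p'],2),np.round(d['at']),bp(K,P,d['at'][::-1],z)[:2].round(4).tolist()) for d in ctrl.landmark_of(q,p)][:2])
    if n=='wrist':
        cv2.imwrite('pics/w2.png',p['image']); np.savez('w2.npz',K=K,P=P)
    if n=='top': top=p; np.savez('t2.npz',K=K,P=P); cv2.imwrite('pics/t2.png',p['image'])
E
```

```text
t 9.8 pos [0.5282 0.046  0.2324] rot [-3.1401e+00 -1.0000e-04  1.4105e+00] tool delta mm [ 45.8   1.2 165.4] turn 0.03 F [-0.7  1.1 -0.3] w 0.0855 g 0.0
wrist column [(0.88, array([241., 327.]), [0.5237, 0.0071]), (0.69, array([308., 563.]), [0.7567, -0.105])]
wrist neck [(0.9, array([136., 327.]), [0.5397, 0.108])]
wrist tail [(0.92, array([265., 326.]), [0.5181, -0.0173])]
top column [(0.82, array([279., 280.]), [0.5201, 0.0047])]
top neck []
top tail [(0.91, array([280., 300.]), [0.5187, -0.0272])]
scene column [(0.86, array([270., 369.]), [0.5241, 0.0014])]
scene neck [(0.78, array([283., 429.]), [0.5394, 0.1152])]
scene tail [(0.62, array([262., 358.]), [0.5163, -0.0245])]
```

View pics/w2.png

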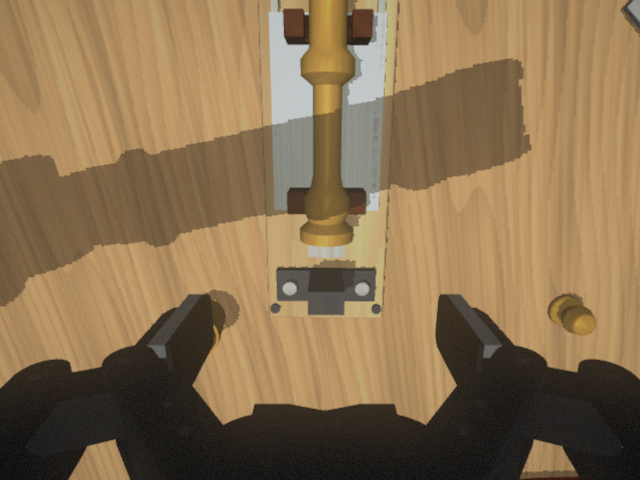

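The wrist picture shows the column home and the gap open. The plate's top edge is at rows 247–258, the tail face at rows 268–290, and the tail's top at rows 290–315, all around column 326.

```bash
python3 - <<'E'
from h import *
im=cv2.imread('pics/w2.png'); z=np.load('w2.npz'); K,P=z['K'],z['P']
print('cam',P[:3,3].round(3))
g=cv2.cvtColor(im,6)
print(list(zip(range(238,322),g[238:322,318:334].mean(1).round().astype(int).tolist())))
for nm,r,zz in[('plate top outer',258,.063),('tail base',268,.015),('flange top front',270,.023),('tail top front',290,.075),('tail top rear',315,.075)]:
    X=bp(K,P,(326,r),zz); X2=bp(K,P,(326,r+1),zz); print(nm,X[:2].round(4),(X2-X)[1].round(5))
t=np.load('t2.npz'); ti=cv2.cvtColor(cv2.imread('pics/t2.png'),6)
# profile in top image along jig y at heights
for h in(.063,.075):
    o=np.array([.5215,-.022]); d=np.array([.159,.987]); n=np.array([.987,-.159])
    out=[]
    for s in np.arange(-.03,.05,.002):
        v=[]
        for w in np.arange(-.010,.011,.004):
            q=o+s*d+w*n; u=proj(t['K'],t['P'],[q[0],q[1],h]); v.append(cv2.getRectSubPix(ti,(1,1),(float(u[0]),float(u[1])))[0,0])
        out.append((round(s*1000),int(np.mean(v))))
    print(h,out)
E
```

```text
cam [0.539 0.113 0.375]
[(238, 161), (239, 160), (240, 160), (241, 160), (242, 160), (243, 160), (244, 160), (245, 160), (246, 167), (247, 179), (248, 183), (249, 182), (250, 182), (251, 182), (252, 182), (253, 182), (254, 181), (255, 182), (256, 180), (257, 176), (258, 172), (259, 166), (260, 148), (261, 131), (262, 123), (263, 121), (264, 118), (265, 115), (266, 115), (267, 92), (268, 58), (269, 56), (270, 55), (271, 55), (272, 56), (273, 56), (274, 56), (275, 56), (276, 56), (277, 56), (278, 56), (279, 55), (280, 55), (281, 55), (282, 56), (283, 56), (284, 56), (285, 56), (286, 56), (287, 55), (288, 55), (289, 56), (290, 55), (291, 62), (292, 78), (293, 85), (294, 85), (295, 84), (296, 85), (297, 85), (298, 84), (299, 85), (300, 84), (301, 84), (302, 84), (303, 84), (304, 84), (305, 84), (306, 84), (307, 85), (308, 85), (309, 85), (310, 84), (311, 84), (312, 84), (313, 84), (314, 109), (315, 153), (316, 170), (317, 158), (318, 151), (319, 152), (320, 152), (321, 151)]
plate top outer [0.5221 0.0063] -0.00092
tail base [ 0.5179 -0.0209] -0.00107
flange top front [ 0.518 -0.02 ] -0.
[... 260 characters left out ...]
 89), (2, 111), (4, 142), (6, 177), (8, 188), (10, 187), (12, 185), (14, 187), (16, 187), (18, 185), (20, 187), (22, 177), (24, 121), (26, 78), (28, 130), (30, 198), (32, 206), (34, 205), (36, 205), (38, 202), (40, 173), (42, 152), (44, 162), (46, 163), (48, 164)]
0.075 [(-30, 86), (-28, 87), (-26, 85), (-24, 65), (-22, 53), (-20, 80), (-18, 87), (-16, 89), (-14, 87), (-12, 87), (-10, 86), (-8, 87), (-6, 87), (-4, 86), (-2, 86), (0, 96), (2, 125), (4, 158), (6, 186), (8, 188), (10, 186), (12, 186), (14, 187), (16, 186), (18, 186), (20, 184), (22, 151), (24, 84), (26, 102), (28, 181), (30, 205), (32, 205), (34, 204), (36, 205), (38, 186), (40, 151), (42, 159), (44, 162), (46, 164), (48, 160)]
```

Gap measures about 27 mm, so one spacer will leave roughly 15 mm for the wedge. Next is a closer look at the rack.

send_rows:
  commands:
    - [-1,-0.0445,0.0075,0,0,0,0]
    - [-1,-0.0445,0.0075,0,0,0,0]
    - [-1,-0.0445,0.0075,0,0,0,0]
    - [-1,-0.0445,0.0075,0,0,0,0]
    - [-1,-0.0445,0.0075,0,0,0,0]
    - [-1,-0.0445,0.0075,0,0,0,0]
    - [-1,-0.0445,0.0075,0,0,0,0]
    - [-1,-0.0445,0.0075,0,0,0,0]
    - [-1,-0.0445,0.0075,0,0,0,-3.1]
    - [-1,0,0,0,0,0,0]
    - [-1,0,0,0,0,0,0]
    - [-1,0,0,0,0,0,0]

```text
t: 11.65
eef_pos: [0.5317, -0.36, 0.2331]
eef_rot: [3.142, -0.001, 1.465]
contact_force: [0.6, 0.9, -0.5]
grip_width: 0.0856
gripper_force: 0.0
```

```bash
python3 - <<'E'
from h import *
go((.5313,-.3845),.1,1.465)
p,P=shot('wrist'); K=p['K']; cv2.imwrite('pics/w3.png',p['image']); np.savez('w3.npz',K=K,P=P)
for q,z in {'rack':0,'spacer_a':.012,'wedge':.012,'wedge_grip':.062}.items():
    print(q,[(round(d['p'],2),np.round(d['at']),bp(K,P,d['at'][::-1],z)[:2].round(4).tolist()) for d in ctrl.landmark_of(q,p)][:4])
E
```

```text
t 11.7 pos [ 0.5317 -0.36    0.2331] rot [ 3.1415e+00 -1.3000e-03  1.4646e+00] tool delta mm [-24.6   2.2 133. ] turn -0.02 F [ 0.6  0.9 -0.5] w 0.0856 g 0.0
rack [(0.91, array([165., 325.]), [0.5355, -0.325])]
spacer_a [(0.6, array([190., 327.]), [0.5342, -0.3482]), (0.6, array([154., 332.]), [0.5426, -0.3143]), (0.58, array([226., 326.]), [0.5304, -0.3837])]
wedge [(0.63, array([109., 327.]), [0.5425, -0.2738]), (0.33, array([228., 325.]), [0.5285, -0.3854])]
wedge_grip [(0.88, array([ 90., 329.]), [0.5452, -0.2624])]
```

View pics/w3.png

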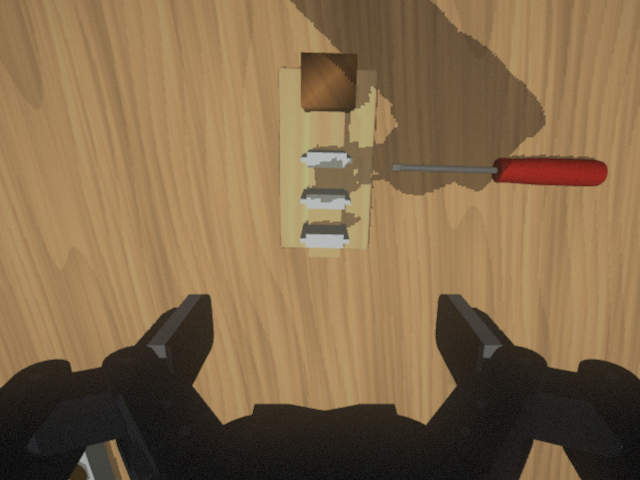

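send_rows:
  commands:
    - [-1,-0.024,0.001,0.035,0,0,0]
    - [-1,0,0,0.04,0,0,0]
    - [-1,0,0,0.04,0,0,0]
    - [-1,0,0,0.04,0,0,0]
    - [-1,0,0,0.025,0,0,0]
    - [-1,0,0,0.019,0,0,0]
    - [-1,0,0,0,0,0,0]
    - [0,0,0,0,0,0,0]
    - [1,0,0,0,0,0,0]
    - [1,0,0,0,0,0,0]
    - [1,0,0,0,0,0,0]
    - [1,0,0,0,0,0,0]
  force: 40

```text
t: 13.1
eef_pos: [0.5303, -0.3861, 0.0362]
eef_rot: [3.139, 0.001, 1.463]
contact_force: [-1.1, -0.1, 5.9]
grip_width: 0.0411
gripper_force: 40.4
```

send_rows:
  commands:
    - [1,0,0,0,0,0,0]
    - [1,0,0,-0.01,0,0,0]
    - [1,0,0,-0.03,0,0,0]
    - [1,0,0,-0.04,0,0,0]
    - [1,0,0,-0.04,0,0,0]
    - [1,0,0,0,0,0,0]
    - [1,0,0,0,0,0,0]

```text
t: 13.8
eef_pos: [0.5298, -0.3857, 0.1558]
eef_rot: [3.139, 0.0, 1.463]
contact_force: [-0.9, 0.8, -0.0]
grip_width: 0.0409
gripper_force: 41.5
```

```bash
python3 - <<'E'
from h import *
T=np.array([.5187,-.0202]); jy=np.array([.160,.987])
go(T+.0125*jy,.15,1.41)
p,P=shot('wrist'); K=p['K']; cv2.imwrite('pics/w4.png',p['image']); np.savez('w4.npz',K=K,P=P)
E
```

```text
t 13.8 pos [ 0.5298 -0.3857  0.1558] rot [3.1391e+00 4.0000e-04 1.4632e+00] tool delta mm [374.7 -49.7   5.5] turn 3.05 F [-0.9  0.8 -0. ] w 0.0409 g 41.5
```

View pics/w4.png

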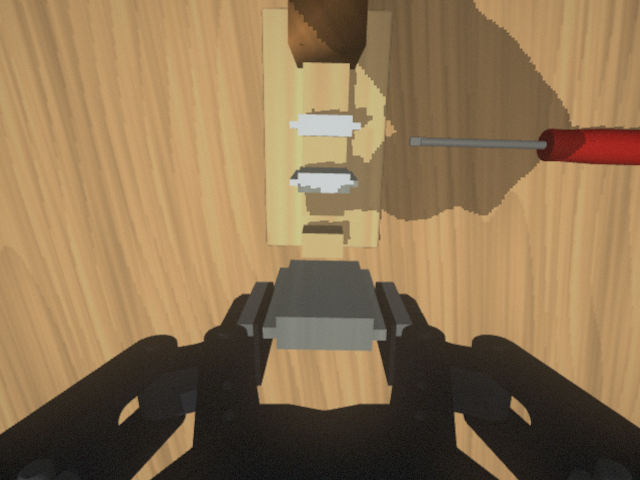

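Spacer is in the grip, upright and centred (top face rows 317–349, columns 258–385). Moving it over to the jig.

send_rows:
  commands:
    - [1,0,0,0,0,0,3.05]
    - [1,0.041,-0.008,0,0,0,0]
    - [1,0.041,-0.008,0,0,0,0]
    - [1,0.041,-0.008,0,0,0,0]
    - [1,0.041,-0.008,0,0,0,0]
    - [1,0.041,-0.008,0,0,0,0]
    - [1,0.041,-0.008,0,0,0,0]
    - [1,0.041,-0.007,0,0,0,0]
    - [1,0.041,-0.007,0,0,0,0]
    - [1,0.041,-0.007,0,0,0,0]
    - [1,0,0,0,0,0,0]
    - [1,0,0,0,0,0,0]

```text
t: 15.05
eef_pos: [0.5193, -0.0088, 0.1531]
eef_rot: [-3.139, 0.001, 1.413]
contact_force: [-1.1, -1.3, -0.4]
grip_width: 0.041
gripper_force: 41.5
```

```bash
python3 - <<'E'
from h import *
z=np.load('w4.npz');K,P=z['K'],z['P']
for r,h in((317,.1876),(349,.1876),(262,.1316)): print(r,bp(K,P,(325,r),h)[:2].round(4))
T=np.array([.5187,-.0202]); jy=np.array([.160,.987])
go(T+.0125*jy,.15,1.41)
p,P=shot('wrist'); K=p['K']; cv2.imwrite('pics/w5.png',p['image']); np.savez('w5.npz',K=K,P=P)
TT,_=toolT()
for q,h in {'column':.015,'tail':.015,'spacer_a':.132}.items():
    print(q,[(round(d['p'],2),np.round(d['at']),bp(K,P,d['at'][::-1],h)[:2].round(4).tolist()) for d in ctrl.landmark_of(q,p)][:2])
E
```

```text
317 [ 0.5304 -0.3761]
349 [ 0.5291 -0.3878]
262 [ 0.5304 -0.3773]
t 15.1 pos [ 0.5193 -0.0088  0.1531] rot [-3.1393e+00  1.1000e-03  1.4134e+00] tool delta mm [1.1 1.3 3.1] turn 0.19 F [-1.1 -1.3 -0.4] w 0.041 g 41.5
column [(0.76, array([204., 326.]), [0.5214, 0.0052]), (0.44, array([291., 631.]), [0.7537, -0.1041])]
tail [(0.88, array([233., 322.]), [0.5152, -0.0171])]
spacer_a [(0.71, array([274., 326.]), [0.5199, -0.0055])]
```

View pics/w5.png

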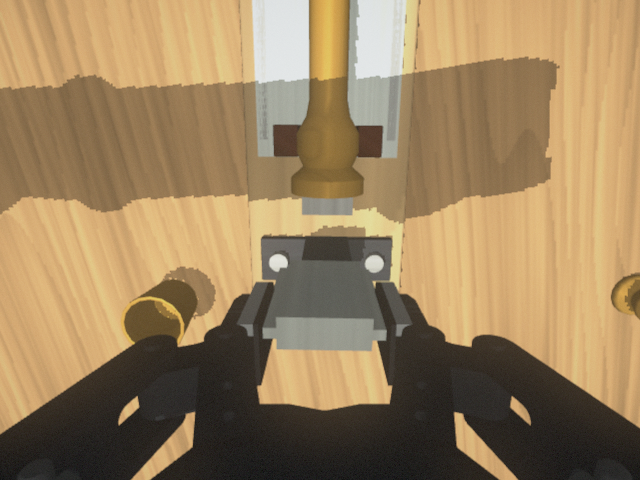

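send_rows:
  commands:
    - [1,-0.001,0.001,0.03,0,0,0.2]
    - [1,0,0,0.03,0,0,0]
    - [1,0,0,0.01,0,0,0]
    - [1,0,0,0.01,0,0,0]
    - [1,0,0,0.01,0,0,0]
    - [1,0,0,0,0,0,0]

```text
t: 15.85
eef_pos: [0.5208, -0.0114, 0.0638]
eef_rot: [-3.141, 0.001, 1.406]
contact_force: [0.0, -0.0, -0.3]
grip_width: 0.0409
gripper_force: 41.5
```

send_rows:
  commands:
    - [1,0,0,0.01,0,0,0]
    - [1,0,0,0.008,0,0,0]
    - [1,0,0,0,0,0,0]

```text
t: 16.15
eef_pos: [0.5204, -0.0111, 0.0453]
eef_rot: [-3.14, 0.0, 1.407]
contact_force: [0.4, 0.9, -0.3]
grip_width: 0.0406
gripper_force: 41.5
```

send_rows:
  commands:
    - [1,-0.002,0,0.003,0,0,0]
    - [1,-0.002,0,0,0,0,0]
    - [1,0,0,0,0,0,0]

```text
t: 16.45
eef_pos: [0.5206, -0.0157, 0.0435]
eef_rot: [3.141, -0.0, 1.406]
contact_force: [0.2, 0.4, -1.1]
grip_width: 0.0409
gripper_force: 41.5
```

send_rows:
  commands:
    - [1,-0.001,0,0,0,0,0]
    - [1,0,0,0,0,0,0]

```text
t: 16.65
eef_pos: [0.5205, -0.0163, 0.0435]
eef_rot: [3.141, -0.0, 1.406]
contact_force: [-0.6, -0.9, -1.0]
grip_width: 0.0408
gripper_force: 41.5
```

send_rows:
  commands:
    - [1,-0.001,0,0,0,0,0]
    - [1,0,0,0,0,0,0]

```text
t: 16.85
eef_pos: [0.5203, -0.0172, 0.0434]
eef_rot: [3.141, -0.0, 1.406]
contact_force: [1.0, 0.7, -0.3]
grip_width: 0.0408
gripper_force: 41.5
```

send_rows:
  commands:
    - [1,-0.001,0,0,0,0,0]
    - [1,0,0,0,0,0,0]

```text
t: 17.05
eef_pos: [0.5202, -0.0172, 0.0434]
eef_rot: [3.141, -0.001, 1.407]
contact_force: [0.7, 2.1, 0.0]
grip_width: 0.041
gripper_force: 41.5
```

Contact with the tail. Now lowering to the board.

send_rows:
  commands:
    - [1,0,0,0.002,0,0,0]
    - [1,0,0,0.001,0,0,0]
    - [1,0,0,0,0,0,0]

```text
t: 17.35
eef_pos: [0.5206, -0.0174, 0.0404]
eef_rot: [3.141, -0.001, 1.407]
contact_force: [2.5, 4.0, -0.1]
grip_width: 0.0411
gripper_force: 41.6
```

send_rows:
  commands:
    - [1,0,0,0.001,0,0,0]
    - [1,0,0,0,0,0,0]

```text
t: 17.55
eef_pos: [0.5206, -0.0174, 0.0395]
eef_rot: [3.141, -0.001, 1.407]
contact_force: [1.4, 6.1, 0.7]
grip_width: 0.0412
gripper_force: 41.8
```

send_rows:
  commands:
    - [1,0,0,0.001,0,0,0]
    - [1,0,0,0,0,0,0]

```text
t: 17.75
eef_pos: [0.5206, -0.0173, 0.0392]
eef_rot: [3.141, -0.002, 1.407]
contact_force: [-1.2, 6.6, 8.5]
grip_width: 0.0409
gripper_force: 42.3
```

send_rows:
  commands:
    - [0,0,0,0,0,0,0]
    - [-1,0,0,0,0,0,0]
    - [-1,0,0,0,0,0,0]
    - [-1,0,0,0,0,0,0]
    - [-1,0,0,-0.01,0,0,0]
    - [-1,0,0,-0.03,0,0,0]
    - [-1,0,0,-0.04,0,0,0]
    - [-1,0,0,-0.04,0,0,0]
    - [-1,0,0,-0.01,0,0,0]

```text
t: 18.65
eef_pos: [0.5228, -0.0188, 0.1732]
eef_rot: [3.135, -0.003, 1.406]
contact_force: [1.4, -0.4, 0.3]
grip_width: 0.0851
gripper_force: 0.0
```

send_rows:
  commands:
    - [-1,-0.04,0.0104,0,0,0,0]
    - [-1,-0.04,0.0104,0,0,0,0]
    - [-1,-0.04,0.0104,0,0,0,0]
    - [-1,-0.04,0.0104,0,0,0,0]
    - [-1,-0.04,0.0104,0,0,0,0]
    - [-1,-0.04,0.0104,0,0,0,-3.3]
    - [-1,0,0,0,0,0,0]
    - [-1,0,0,0,0,0,0]

```text
t: 19.45
eef_pos: [0.5413, -0.2666, 0.168]
eef_rot: [-3.14, 0.0, 1.46]
contact_force: [0.1, 0.6, -0.9]
grip_width: 0.0857
gripper_force: 0.0
```

```bash
python3 - <<'E'
from h import *
go((.543,-.263),.0433,1.4646)
for n in('wrist','top','scene'):
    p,P=shot(n); K=p['K']
    if n=='wrist': cv2.imwrite('pics/w6.png',p['image']); np.savez('w6.npz',K=K,P=P)
    for q,h in {'spacer_a':.015,'column':.015,'tail':.015,'wedge':.012,'wedge_grip':.062}.items():
        print(n,q,[(round(d['p'],2),np.round(d['at']),bp(K,P,d['at'][::-1],h)[:2].round(4).tolist()) for d in ctrl.landmark_of(q,p)][:3])
    if n!='wrist': im=p['image']; cv2.imwrite(f'pics/{n}6.png',im)
im=cv2.imread('pics/scene6.png'); a=cv2.resize(im[210:310,310:430],(480,400),interpolation=2)
w=cv2.resize(cv2.imread('pics/w6.png'),(320,240)); w=cv2.copyMakeBorder(w,0,160,0,0,0)
cv2.imwrite('pics/c6.png',np.hstack([a,w]))
E
```

```text
t 19.4 pos [ 0.5413 -0.2666  0.168 ] rot [-3.1404e+00  4.0000e-04  1.4602e+00] tool delta mm [  3.9   1.4 124.7] turn -0.25 F [ 0.1  0.6 -0.9] w 0.0857 g 0.0
wrist spacer_a [(0.72, array([308., 327.]), [0.5336, -0.3468]), (0.66, array([276., 330.]), [0.5396, -0.3169])]
wrist column []
wrist tail []
wrist wedge [(0.63, array([226., 326.]), [0.5409, -0.2743])]
wrist wedge_grip [(0.81, array([226., 329.]), [0.5443, -0.2616]), (0.74, array([274., 330.]), [0.5409, -0.2971])]
top spacer_a [(0.71, array([279., 292.]), [0.5203, -0.0137])]
top column [(0.56, array([278., 281.]), [0.5224, 0.0032])]
top tail [(0.81, array([280., 296.]), [0.519, -0.0213])]
top wedge [(0.78, array([262., 448.]), [0.5454, -0.2713])]
top wedge_grip [(0.69, array([258., 451.]), [0.5496, -0.2674])]
scene spacer_a [(0.87, array([221., 210.]), [0.5377, -0.3392]), (0.67, array([227., 220.]), [0.5439, -0.3098]), (0.59, array([266., 363.]), [0.522, -0.0119])]
scene column [(0.61, array([272., 371.]), [0.5292, 0.0064]), (0.44, array([352., 247.]), [0.7759, -0.1034])]
scene tail [(0.58, array([262., 359.]), [0.5151, -0.0232])]
scene wedge [(0.92, array([235., 239.]), [0.5444, -0.2658])]
scene wedge_grip [(0.8, array([218., 238.]), [0.5516, -0.2586]), (0.39, array([220., 370.]), [0.4464, -0.0318])]
```

View pics/c6.png

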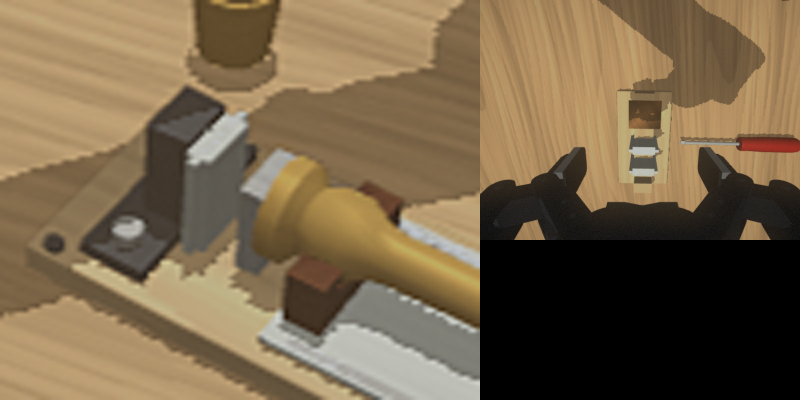

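The spacer stands upright against the tail, and a clear gap remains to the foot plate. Now gripping the wedge.

send_rows:
  commands:
    - [-1,0.004,0.0015,0.03,0,0,-0.25]
    - [-1,0,0,0.04,0,0,0]
    - [-1,0,0,0.03,0,0,0]
    - [-1,0,0,0.0225,0,0,0]
    - [-1,0,0,0,0,0,0]
    - [0,0,0,0,0,0,0]
    - [1,0,0,0,0,0,0]
    - [1,0,0,0,0,0,0]
    - [1,0,0,0,0,0,0]
    - [1,0,0,0,0,0,0]
    - [1,0,0,0,0,0,0]
  force: 60

```text
t: 21.45
eef_pos: [0.5454, -0.2617, 0.0475]
eef_rot: [3.139, 0.0, 1.469]
contact_force: [-1.4, 1.2, 6.6]
grip_width: 0.0398
gripper_force: 59.7
```

send_rows:
  commands:
    - [1,0,0,-0.01,0,0,0]
    - [1,0,0,-0.03,0,0,0]
    - [1,0,0,-0.04,0,0,0]
    - [1,0,0,-0.04,0,0,0]
    - [1,0,0,0,0,0,0]
    - [1,0,0,0,0,0,0]

```text
t: 22.05
eef_pos: [0.5447, -0.2614, 0.167]
eef_rot: [3.139, -0.0, 1.469]
contact_force: [-0.7, 0.7, -1.7]
grip_width: 0.0396
gripper_force: 60.1
```

```bash
python3 - <<'E'
from h import *
go((.5211,-.0053),.16,1.407)
p,P=shot('wrist'); K=p['K']; cv2.imwrite('pics/w7.png',p['image']); np.savez('w7.npz',K=K,P=P)
for q,h in {'wedge':.13,'wedge_grip':.18}.items():
    print(q,[(round(d['p'],2),np.round(d['at']),bp(K,P,d['at'][::-1],h)[:2].round(4).tolist()) for d in ctrl.landmark_of(q,p)][:3])
E
```

```text
t 22.1 pos [ 0.5447 -0.2614  0.167 ] rot [ 3.1393e+00 -4.0000e-04  1.4686e+00] tool delta mm [252.3 -49.6   6.9] turn 3.53 F [-0.7  0.7 -1.7] w 0.0396 g 60.1
wedge [(0.84, array([295., 321.]), [0.5409, -0.2751]), (0.68, array([289., 503.]), [0.6348, -0.2815])]
wedge_grip [(0.96, array([319., 325.]), [0.5441, -0.2625])]
```

View pics/w7.png

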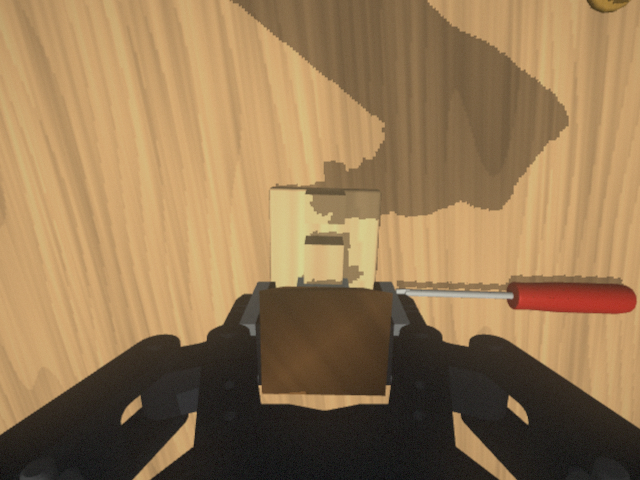

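send_rows:
  commands:
    - [1,0,0,0,0,0,3.5]
    - [1,0.044,-0.0108,0,0,0,0]
    - [1,0.044,-0.0108,0,0,0,0]
    - [1,0.044,-0.0108,0,0,0,0]
    - [1,0.044,-0.0108,0,0,0,0]
    - [1,0.044,-0.0108,0,0,0,0]
    - [1,0.043,-0.0108,0,0,0,0]
    - [1,0,0,0,0,0,0]
    - [1,0,0,0,0,0,0]

```text
t: 23.1
eef_pos: [0.5222, 0.01, 0.1647]
eef_rot: [-3.14, 0.001, 1.411]
contact_force: [-0.8, -1.3, -0.9]
grip_width: 0.0397
gripper_force: 60.1
```

```bash
python3 - <<'E'
from h import *
z=np.load('w7.npz');K,P=z['K'],z['P']
for r,h in((289,.2065),(394,.2065)): print(r,bp(K,P,(325,r),h)[:2].round(4))
go((.5238,.0089),.0935,1.409)
for n in('top','scene'):
    p,P=shot(n); K=p['K']; cv2.imwrite(f'pics/{n}7.png',p['image'])
    for q,h in {'spacer_a':.015,'column':.015,'wedge':toolT()[0][2,3]-.0355}.items():
        print(n,q,[(round(d['p'],2),np.round(d['at']),bp(K,P,d['at'][::-1],h)[:2].round(4).tolist()) for d in ctrl.landmark_of(q,p)][:3])
E
```

```text
289 [ 0.5465 -0.2385]
394 [ 0.5428 -0.275 ]
t 23.1 pos [0.5222 0.01   0.1647] rot [-3.1398e+00  1.2000e-03  1.4109e+00] tool delta mm [-0.8  1.9 71.2] turn 0.11 F [-0.8 -1.3 -0.9] w 0.0397 g 60.1
top spacer_a [(0.9, array([270., 496.]), [0.5328, -0.3486]), (0.61, array([265., 475.]), [0.5412, -0.3153]), (0.55, array([279., 292.]), [0.5207, -0.014])]
top column []
top wedge [(0.22, array([268., 477.]), [0.5304, -0.2929])]
scene spacer_a [(0.9, array([226., 221.]), [0.5408, -0.3104]), (0.89, array([223., 206.]), [0.5467, -0.3436]), (0.6, array([266., 364.]), [0.5208, -0.0101])]
scene column [(0.8, array([270., 371.]), [0.5235, 0.0049])]
scene wedge [(0.79, array([222., 370.]), [0.5288, -0.0024])]
```

send_rows:
  commands:
    - [1,0,0.0015,0.03,0,0,0]
    - [1,0,0,0.02,0,0,0]
    - [1,0,0,0.01,0,0,0]
    - [1,0,0,0.005,0,0,0]
    - [1,0,0,0,0,0,0]

```text
t: 24.0
eef_pos: [0.5246, 0.0083, 0.1008]
eef_rot: [-3.141, 0.0, 1.407]
contact_force: [-0.1, 0.2, 0.3]
grip_width: 0.0397
gripper_force: 60.1
```

send_rows:
  commands:
    - [1,0,0,0.005,0,0,0]
    - [1,0,0,0.003,0,0,0]
    - [1,0,0,0,0,0,0]

```text
t: 24.3
eef_pos: [0.5246, 0.0086, 0.0928]
eef_rot: [3.142, -0.0, 1.407]
contact_force: [-0.5, 0.2, -1.5]
grip_width: 0.0394
gripper_force: 60.1
```

send_rows:
  commands:
    - [1,-0.001,0,0,0,0,0]
    - [1,0,0,0,0,0,0]

```text
t: 24.5
eef_pos: [0.5246, 0.0074, 0.0931]
eef_rot: [3.141, -0.0, 1.407]
contact_force: [0.5, -0.2, -0.6]
grip_width: 0.0394
gripper_force: 60.1
```

send_rows:
  commands:
    - [1,-0.001,0,0,0,0,0]
    - [1,0,0,0,0,0,0]

```text
t: 24.7
eef_pos: [0.5244, 0.0067, 0.093]
eef_rot: [3.141, -0.001, 1.407]
contact_force: [0.6, 0.3, -1.3]
grip_width: 0.0391
gripper_force: 60.1
```

send_rows:
  commands:
    - [1,-0.001,0,0,0,0,0]
    - [1,0,0,0,0,0,0]

```text
t: 24.9
eef_pos: [0.5244, 0.0065, 0.093]
eef_rot: [3.141, -0.001, 1.408]
contact_force: [0.0, 2.6, -0.2]
grip_width: 0.0398
gripper_force: 59.9
```

send_rows:
  commands:
    - [1,0,0,0.003,0,0,0]
    - [1,0,0,0.003,0,0,0]
    - [1,0,0,0.003,0,0,0]
    - [1,0,0,0,0,0,0]

```text
t: 25.3
eef_pos: [0.5242, 0.0064, 0.0834]
eef_rot: [3.142, -0.001, 1.408]
contact_force: [1.0, 4.8, -1.2]
grip_width: 0.0397
gripper_force: 60.0
```

send_rows:
  commands:
    - [1,0,0,0.002,0,0,0]
    - [1,0,0,0.002,0,0,0]
    - [1,0,0,0,0,0,0]

```text
t: 25.6
eef_pos: [0.5244, 0.0063, 0.0797]
eef_rot: [3.141, -0.001, 1.408]
contact_force: [2.2, 5.7, -0.7]
grip_width: 0.0391
gripper_force: 60.3
```

send_rows:
  commands:
    - [1,0,0,0.002,0,0,0]
    - [1,0,0,0,0,0,0]

```text
t: 25.8
eef_pos: [0.5244, 0.0064, 0.0778]
eef_rot: [3.141, -0.001, 1.408]
contact_force: [1.3, 4.5, -0.1]
grip_width: 0.0398
gripper_force: 60.3
```

send_rows:
  commands:
    - [1,0,0,0.001,0,0,0]
    - [1,0,0,0,0,0,0]

```text
t: 26.0
eef_pos: [0.5244, 0.0064, 0.0769]
eef_rot: [3.141, -0.001, 1.408]
contact_force: [1.4, 4.3, 0.7]
grip_width: 0.0394
gripper_force: 60.3
```

send_rows:
  commands:
    - [1,0,0,0.001,0,0,0]
    - [1,0,0,0.001,0,0,0]
    - [1,0,0,0,0,0,0]

```text
t: 26.3
eef_pos: [0.5245, 0.0063, 0.0751]
eef_rot: [3.141, -0.001, 1.408]
contact_force: [-0.1, 5.5, 3.4]
grip_width: 0.0396
gripper_force: 60.5
```

send_rows:
  commands:
    - [1,0,0,0.001,0,0,0]
    - [1,0,0,0.001,0,0,0]
    - [1,0,0,0,0,0,0]

```text
t: 26.6
eef_pos: [0.5248, 0.0062, 0.0743]
eef_rot: [3.141, -0.002, 1.408]
contact_force: [-2.9, 5.0, 12.4]
grip_width: 0.0396
gripper_force: 61.1
```

send_rows:
  commands:
    - [1,0,0,0.001,0,0,0]
    - [1,0,0,0.001,0,0,0]
    - [1,0,0,0,0,0,0]

```text
t: 26.9
eef_pos: [0.525, 0.006, 0.0736]
eef_rot: [-3.141, -0.002, 1.408]
contact_force: [-6.1, 4.4, 24.5]
grip_width: 0.0395
gripper_force: 62.1
```

send_rows:
  commands:
    - [1,0,0,0.001,0,0,0]
    - [1,0,0,0,0,0,0]
    - [1,0,0,0,0,0,0]
    - [1,0,0,0,0,0,0]
  force: 80

```text
t: 27.3
eef_pos: [0.5252, 0.006, 0.0733]
eef_rot: [-3.141, -0.003, 1.408]
contact_force: [-8.7, 4.6, 30.2]
grip_width: 0.0391
gripper_force: 78.2
```

```bash
python3 - <<'E'
from h import *
go((.5238,.0089),.0735,1.409)
for n in('top','scene'):
    p,P=shot(n); K=p['K']; cv2.imwrite(f'pics/{n}8.png',p['image'])
    for q,h in {'spacer_a':.015,'column':.015,'wedge':toolT()[0][2,3]-.0355}.items():
        print(n,q,[(round(d['p'],2),np.round(d['at']),bp(K,P,d['at'][::-1],h)[:2].round(4).tolist()) for d in ctrl.landmark_of(q,p)][:3])
im=cv2.imread('pics/scene8.png'); cv2.imwrite('pics/c8.png',cv2.resize(im[190:310,310:450],(700,600),interpolation=2))
E
```

```text
t 27.3 pos [0.5252 0.006  0.0733] rot [-3.1414e+00 -2.9000e-03  1.4084e+00] tool delta mm [ 2.6 -1.8 -0.2] turn -0.03 F [-8.7  4.6 30.2] w 0.0391 g 78.2
top spacer_a [(0.84, array([271., 496.]), [0.5307, -0.349]), (0.57, array([267., 472.]), [0.5376, -0.3109]), (0.42, array([278., 292.]), [0.5227, -0.0135])]
top column [(0.21, array([361., 322.]), [0.3867, -0.0625])]
top wedge []
scene spacer_a [(0.71, array([224., 221.]), [0.5362, -0.3135]), (0.67, array([223., 210.]), [0.5422, -0.3372]), (0.46, array([265., 363.]), [0.5174, -0.0126])]
scene column [(0.69, array([269., 372.]), [0.5208, 0.0051])]
scene wedge [(0.8, array([261., 371.]), [0.5238, 0.0031])]
```

View pics/c8.png

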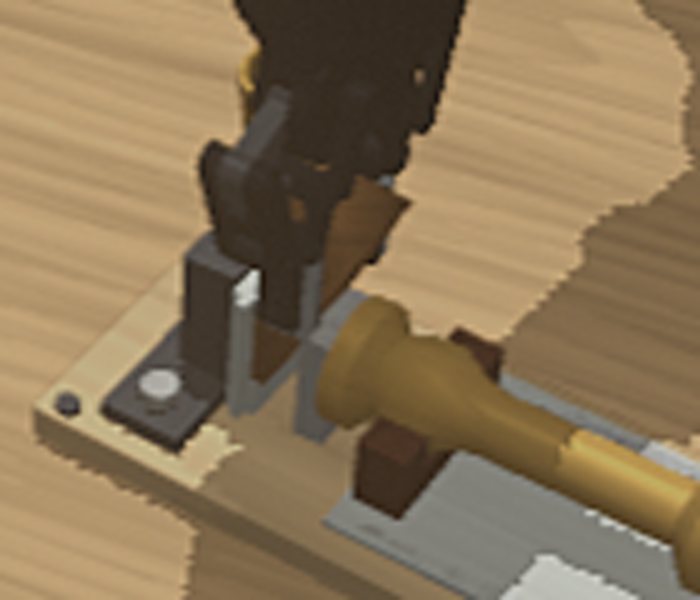

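The wedge sits between the spacer (about (245,340) in the crop) and the foot plate, with its point near (260,380), clear of the board. It is pressed down with 30 N and held in the grip, so I'm handing in.

```bash
python3 -c "
from cell import ctrl
print(ctrl.finish_job())"
```

```text
the job is handed in; nothing more can be done
None
```

I handed the job in at about 27 s of the 72 s allowed. The column is against its stop, one spacer stands upright against the tail block, and the wedge is held at about 78 N and pressed down with about 30 N, its point about 23 mm above the board. The hand-in returned no verdict.

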